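# Fill the batch gauge and drop its bar

### The job

Fill the wooden batch gauge by pushing with the fingertips only, without picking anything up: nudge the waiting tube sideways so that it rolls off the waiting land into the aluminium trough, then push the row along the trough until all three tubes stand tight end to end against the steel end stop. Then tip the raised drop bar with the red ball over, so that it drops fully shut across the trough behind the last tube. Leave the other things on the bench where they are.

Things in the scene. Friction and masses are not known exactly. Their poses are not given: they have to be found in the camera images.
- batch_gauge: Shop-made gauge fixed to the bench: pine board 142 x 284 mm with a V trough of aluminium angle along its top. Origin: underside, below the trough's centre line, half-way along it; x across the trough (away from the robot at yaw 0), y along it to the end stop, z up. These axes and this origin (mm) hold for all entries below.
- trough (a point): Bottom of the 90 degree V trough at mid length (x 0, y 0, z 20). Its edges are at x -12 and 12, z 32. A tube in it has its centre at x 0, z 39, its top at z 53. The trough ends open at y -140. Behind it stands a low lip (x 16 to 23, top z 37).
- end_stop (a point): Centre of the face of the fixed steel end stop across the trough (x 0, y 105, z 46): x -30 to 30, top z 60. Three tubes tight against it reach to y -74.
- waiting_land (a point): Point on the flat waiting land (x -40, y 0, z 32), which runs along the trough on the robot's side, x -69 to -12, with a front lip at x -75 to -69, top z 37. A tube on it has its centre at z 46, x -44 to -36, and rolls at a light push; pushed past the land's edge at x -12 it drops into the trough.
- bar_place (a point): Where the shut drop bar crosses the trough's centre line (x 0, y -83.5, z 39): shut, it fills y -89.5 to -77.5, z 33 to 45. It clears a tight row of three tubes by 4 mm; a tube farther out holds it up. Its hinge is behind the trough at x 40, z 39.
- drop_bar (a joint): Hinge of the drop bar, rad: 0 = lying fully shut across the trough, 2.1 = raised and leaning back, away from the robot, against its stop (1.57 = upright). Tipped from behind past the upright it falls shut by its own weight; it weighs 60 g and turns easily.
- bar_ball (a point): Centre of the red ball, 16 mm diameter, on the free end of the drop bar, 68 mm from the hinge axis; the wooden bar is 12 mm wide and 11 mm thick. Raised, the ball stands about 97 mm above the bench and 74 mm behind the trough's centre line.
- tube_left_centre (a point): Black rubber tube piece, 27 mm diameter, 59.5 mm long, 30 g, stiff. The point is its centre. It lies along the gauge's y axis in the trough, nearest the end stop, short of it by up to 16 mm.
- tube_middle_centre (a point): Black rubber tube piece, 27 mm diameter, 59.5 mm long, 30 g, stiff. The point is its centre. It lies along the gauge's y axis in the trough, second from the end stop, with a gap to the first.
- tube_waiting_centre (a point): Black rubber tube piece, 27 mm diameter, 59.5 mm long, 30 g, stiff. The point is its centre. It lies along the gauge's y axis on the waiting land in front of the trough, beside the empty part of the trough (nothing lies in the trough opposite it).
- caliper: Digital caliper lying on the bench, 236 mm long: leave alone. Origin: underside, middle.
- plug_gauge_green: Plug gauge with a green ring, 97 mm long, 22 mm thick, lying: leave alone. Origin: underside, middle.
- plug_gauge_red: Plug gauge with a red ring, 97 mm long, 23 mm thick, lying: leave alone. Origin: underside, middle.
- lot_stamp: Hand stamp with a brown wooden handle, 64 mm tall, standing: leave alone. Origin: underside.
- tally_counter: Silver hand tally counter, 55 mm tall, standing: leave alone. Origin: underside.
- black_tape: Roll of black tape, 62 mm across, 19 mm high, lying flat: leave alone. Origin: underside.
- upright_tube: Rejected black tube standing on its end beside the gauge, 27 mm diameter, 58 mm tall: leave alone. Origin: on its side, half-way up.
Things that resemble listed ones, but are neither listed nor needed, are in the scene too. What is shaped like the part that bears tube_waiting_centre but blue or pink is not meant.

How it is judged (in metres and radians):
On the way, in this order (a step that is already met when the one before it is completed fails the run):
1. the waiting tube has rolled into the trough (x of tube_waiting_centre in the frame of batch_gauge between -0.004 and 0.004 m and z of tube_waiting_centre in the frame of batch_gauge between 0.037 and 0.0415 m), for 0.2 s.
2. all three tubes are tight against the end stop, the bar still raised (all of step 1 and x of tube_left_centre in the frame of batch_gauge between -0.004 and 0.004 m and z of tube_left_centre in the frame of batch_gauge between 0.037 and 0.0415 m and y of tube_left_centre in the frame of batch_gauge above 0.0722 m and x of tube_middle_centre in the frame of batch_gauge between -0.004 and 0.004 m and z of tube_middle_centre in the frame of batch_gauge between 0.037 and 0.0415 m and y of tube_middle_centre in the frame of batch_gauge above 0.0127 m and y of tube_waiting_centre in the frame of batch_gauge above -0.0469 m and value of joint drop_bar above 0.6 rad), for 0.2 s.
At the end, for the whole second after the job is handed in: All three tubes lie at rest in the trough (centres within 4 mm of its centre line), each within 3 mm of where a tight row against the end stop puts it, and the drop bar is shut across the trough (within 0.08 rad) (all of step 1 and x of tube_left_centre in the frame of batch_gauge between -0.004 and 0.004 m and z of tube_left_centre in the frame of batch_gauge between 0.037 and 0.0415 m and y of tube_left_centre in the frame of batch_gauge above 0.0722 m and x of tube_middle_centre in the frame of batch_gauge between -0.004 and 0.004 m and z of tube_middle_centre in the frame of batch_gauge between 0.037 and 0.0415 m and y of tube_middle_centre in the frame of batch_gauge above 0.0127 m and y of tube_waiting_centre in the frame of batch_gauge above -0.0469 m and value of joint drop_bar below 0.08 rad and linear speed of each of tube_left, tube_middle, tube_waiting below 0.02 m/s); the robot touches nothing.
It fails at once if a tube is lifted (its centre more than 58 mm above the bench; rolling it takes 46 mm) or falls off the gauge (height (world z) of any of tube_left_centre, tube_middle_centre, tube_waiting_centre above 0.058 m or height (world z) of any of tube_left_centre, tube_middle_centre, tube_waiting_centre below 0.03 m).
It fails at once if another thing on the bench is moved by more than 15 mm (distance of any of caliper, plug_gauge_green, plug_gauge_red, lot_stamp, tally_counter, black_tape, upright_tube from where it was at the start of the episode above 0.015 m).
It also fails if it takes over 48 s, if anything falls off the work surface, if the arm or the gripper's body presses on something with over 40 N, if the wrist force passes 120 N, or if a joint passes its speed limit or range.

### The arm

A 6-joint arm with a two-finger parallel gripper is mounted at the origin on a cart in front of the work surface, level with it; the furniture and walls round the work are solid. World frame = base frame: x ahead of the robot, y to its left, z up, the work surface at z = 0. Lengths are in mm, angles in rad, forces in N, time in s.
With the tool pointing down it reaches from about 350 to 975 mm from the base axis. Payload 4.9 kg.
Tool frame: the origin (TCP) lies at the very end of the fingers, on their centre line; the grasp point (between the pads) lies 19 mm behind it; z points along the fingers, y is the line along which they close (so a half turn about z gives the same grasp; the last joint's range is limited). The gripper opens to 85 mm and grips with 20 to 120 N. Pads are 22 mm wide; open, the fingers measure 114 mm over their backs; the gripper's body (76 mm by 85 mm) begins 54 mm behind the grasp point. The pads swing forward as they close: fully open they stand 13 mm farther back than shut.
Start: joints at [-1.287, 0.053, 1.613, -0, 1.476, -0.119], TCP at [244.99, -574.962, 211.204] pointing down, gripper open.
Joint ranges: [-3.01, 3.01], [-1.01, 2.22], [0.06, 2.58], [-1.02, 4.17], [0.09, 2.62], [-3.14, 3.14]. Speed limits (rad/s): [2.57, 2.57, 3.14, 3.14, 3.14, 3.14].

### API

Orientations are given as a unit quaternion [w, x, y, z].
In Python, from workcell import monitor, viewer, close_job gives the robot as it stands. The module is installed in compiled form; this text tells all that it offers.
- The arm moves only by the shell command python3 -m inch 'ROWS' [FORCE]. ROWS is JSON, a list of rows, each a list of 5 numbers: the finger opening in cm, from 0 to 8.54, then the shift along the tool's x, y, z in cm, then the turn about the tool's z in rad. A call has 1 to 8 rows; each row is the pose to reach, as a shift and turn from the pose commanded when the call began, along the tool's axes at that moment; what a row does not reach only later rows make up. A row lasts 1/10 s, in which the tool goes at most 50 mm and 8.59 degrees, less where a joint would pass 70% of its speed; a pose out of reach is approached as far as the arm can. A call with a gripper value outside its range is refused whole. The fingers move at their own pace and stop on an object; FORCE is the grip in N (left out, the last holds). Time passes only in rows, so rows that repeat a pose let the fingers close. It gives the time, the measured TCP pose, the force, the opening and the grip force at its end, in the units of the state.
- monitor.read_state(): the state, without advancing time (a new reading comes with each control period).
- viewer.camera(name): name is "side" or "top" or "wrist"; returns a dict with "pixels" (384x512x3 uint8, red, green, blue), "fx", "fy", "cx", "cy" (pixels), "position" and "orientation" of the camera in the world; the wrist camera has in their place "tool_from_camera" (4x4, takes a point from camera to tool coordinates, whose origin is the TCP and whose axes are the flange's). Camera axes: x right, y up, looking along -z (the intrinsics and any distortion apply to the point x, -y, -z); pixel columns grow to the right and rows downward; lengths in mm; the calibration is good to about 2 mm. The wrist camera is an equidistant fisheye: a pixel r from the principal point sees the ray r / f radians off the axis. A picture is of the moment at which its call begins: read the wrist's pose just before it. There is no depth.
- close_job(): hands the job in; it is judged then, once.
The state is a dict: "time_s": time; "joint_pos": joint angles; "qvel": joint speeds; "joint_torque": joint torques, N m; "tool_pos": TCP position; "ee_rot": TCP orientation; "wrist_force": force on the tool from outside, world axes, zero at the start; "ft_torque": the same for the moment, N m; "width": opening from 0.0 (shut) to 1.0 (fully open); "grip_force": force on a finger pad.
Only numpy, scipy, OpenCV 4.12 (cv2) and the standard library are available. Lean on these libraries where they do the work, as an engineer would, in place of code of your own. Each camera call takes 0.05 s, during which the arm holds its last target. There are 200 camera calls.

## Working session

There is one attempt and no reset: what is moved stays moved. The work goes in short steps, Python scripts to look and compute and a shell command to move; the robot and the scene stay as the last step left them, time stands still between calls to the robot, and variables do not carry over. Pictures are saved under pics/ and viewed, at most 10 in all, crops included, and the job is handed in when it is done.

```bash
mkdir -p pics
cat > h.py <<'E'
import numpy as np,cv2,json
from scipy.spatial.transform import Rotation as R
from workcell import monitor,viewer
def rot(q): return R.from_quat([q[1],q[2],q[3],q[0]]).as_matrix()
def snap(n,f):
    s=monitor.read_state(); c=viewer.camera(n)
    cv2.imwrite(f'pics/{f}.png',np.asarray(c['pixels'])[:,:,::-1])
    d={k:np.asarray(v).tolist() for k,v in c.items() if k!='pixels'}
    d['tool_pos']=list(s['tool_pos']);d['ee_rot']=list(s['ee_rot']);json.dump(d,open(f'pics/{f}.json','w'));return d
def ray(f,u,v):
    d=json.load(open(f'pics/{f}.json'));x=(u-d['cx'])/d['fx'];y=(v-d['cy'])/d['fy']
    if 'tool_from_camera' in d:
        T=np.array(d['tool_from_camera']);r=np.hypot(x,y)+1e-9
        c=np.array([x/r*np.sin(r),-y/r*np.sin(r),-np.cos(r)]);Q=rot(d['ee_rot'])
        return np.array(d['tool_pos'])+Q@T[:3,3],Q@T[:3,:3]@c
    return np.array(d['position']),rot(d['orientation'])@np.array([x,-y,-1])
def atz(f,u,v,z):
    o,d=ray(f,u,v);return o+d*(z-o[2])/d[2]
def tri(a,b):
    A=np.zeros((3,3));B=np.zeros(3)
    for q in(a,b):
        o,d=ray(*q);d=d/np.linalg.norm(d);M=np.eye(3)-np.outer(d,d);A+=M;B+=M@o
    return np.linalg.solve(A,B)
def crop(f,g,x0,y0,x1,y1,k):
    i=cv2.imread(f'pics/{f}.png')[y0:y1,x0:x1];cv2.imwrite(f'pics/{g}.png',cv2.resize(i,None,fx=k,fy=k,interpolation=cv2.INTER_CUBIC))
E
python3 - <<'E'
from h import *
for n in('top','side'): print(snap(n,n+'0'))
print(monitor.read_state())
a=cv2.imread('pics/top0.png');b=cv2.imread('pics/side0.png')
cv2.imwrite('pics/both.png',cv2.resize(np.hstack([a,b]),(800,300)))
E
```

```text
{'fx': 350.394570487975, 'fy': 350.394570487975, 'cx': 260.5484326657718, 'cy': 189.0180391969897, 'position': [425.77930316792265, 62.729288967458274, 922.4133116146842], 'orientation': [-0.6969772718788383, -0.039917735458216745, 0.03760766923965012, 0.7149929510803452], 'tool_pos': [np.float64(244.78082999420593), np.float64(-574.3548797974033), np.float64(209.9769036045201)], 'ee_rot': [np.float64(-0.0010041173673122387), np.float64(0.9797902245716918), np.float64(0.20002524645877176), np.float64(-9.143945475599828e-05)]}
{'fx': 350.6063951706136, 'fy': 350.6063951706136, 'cx': 254.77723059782753, 'cy': 192.68849004439335, 'position': [533.5872191027506, 742.5564598888757, 570.6346568740365], 'orientation': [0.014440640506757925, 0.008912665453896627, 0.4479062207062556, 0.8939194872855722], 'tool_pos': [np.float64(244.80123493759683), np.float64(-574.3500808379869), np.float64(209.98396906216507)], 'ee_rot': [np.float64(-0.001002194085946247), np.float64(0.9797900922650745), np.float64(0.20002590585984723), np.float64(-8.769924974905202e-05)]}
{'time_s': 0.1, 'joint_pos': array([-1.28702242e+00,  5.33363879e-02,  1.61415256e+00, -1.93963134e-05,
        1.47601805e+00, -1.18960409e-01]), 'qvel': array([-0.00045431, -0.0016666 , -0.00225428,  0.00227786,  0.00232644,
        0.00108766]), 'joint_torque': array([ 3.70538755e-04, -3.94908714e+01, -3.71361673e+01, -6.33239961e-05,
        3.98185803e-03, -5.51950219e-07]), 'tool_pos': array([ 244.80653805, -574.40209977,  210.06023234]), 'ee_rot': array([-9.53129559e-04,  9.79793416e-01,  2.00009866e-01, -8.84092054e-05]), 'wrist_force': array([-0.12314093, -0.30675412,  0.13203983]), 'ft_torque': array([0.02357681, 0.01552538, 0.02322063]), 'grip_force': 0.0, 'width': 0.9981320480294449}
```

View pics/top0.png

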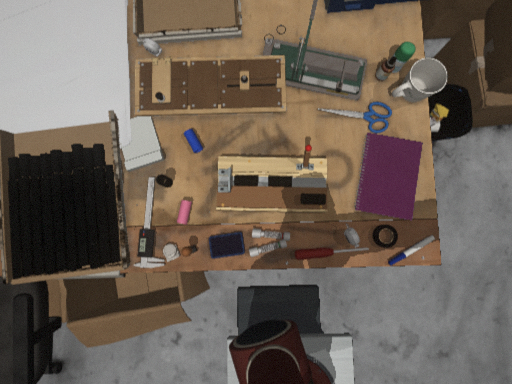

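View pics/side0.png

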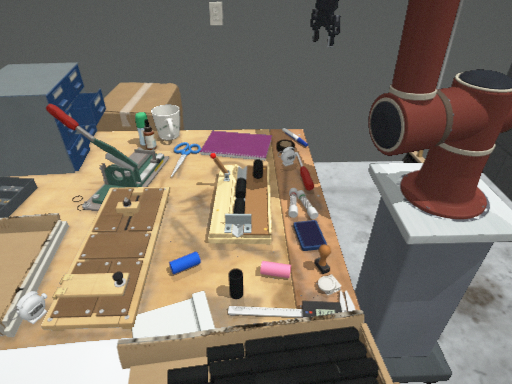

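The top view shows the gauge around (272,183): end stop at (224,178), two tubes in the trough at (243–295,181), the red ball at (308,148) and a black tube on the land at (313,199). The side view agrees: stop (238,222), land tube (258,169), ball (212,157).

Candidates for the waiting tube are:
- black tube on the land, top (313,199)
- upright tube (164,181)
- blue piece (193,140)
- pink piece (184,212)
- the box of black tubes (60,210)

I choose the one on the land and will check it in a close crop.

Run:
```python
from h import *
crop('top0','ct',205,135,345,220,5.7)
crop('side0','cs',190,135,290,245,5.4)
```

```text
(no output)
```

View pics/ct.png

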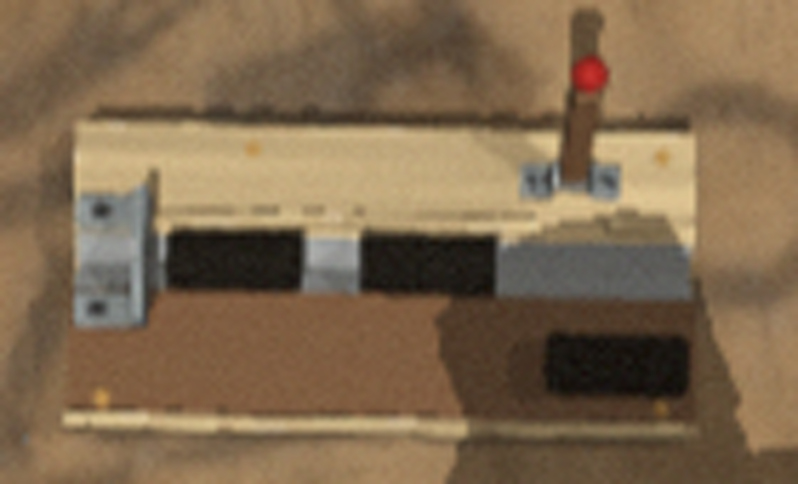

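View pics/cs.png

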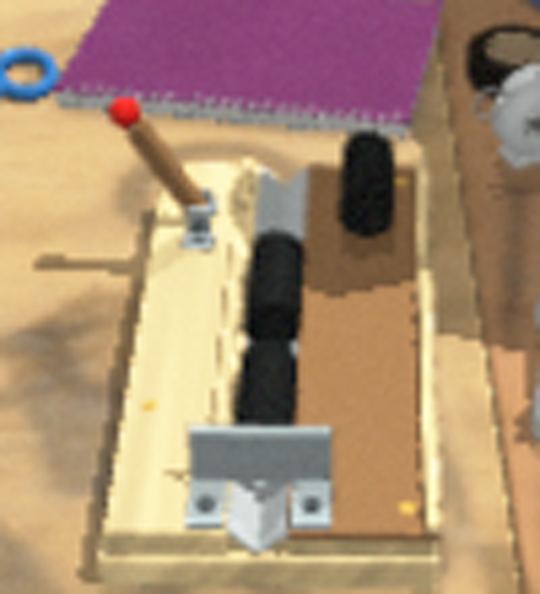

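The top crop shows tubes in the trough at crop (167–303,262) and (360–497,262), the waiting tube at (617,363), the ball at (590,75), and board corners at (75,122), (693,130), (62,415) and (692,430). The side crop confirms a black tube lying on the land at (367,183), with the ball at (124,110). That is the waiting tube.

Run:
```python
from h import *
np.set_printoptions(precision=1,suppress=True)
T=lambda u,v:('top0',205+u/5.7-.4,135+v/5.7-.4)
S=lambda u,v:('side0',190+u/5.4-.4,135+v/5.4-.4)
print('ball',tri(T(590,75),S(124,110)))
for n,p,q in(('corner BL',T(75,122),S(105,545)),('FL lip',T(62,415),S(437,540)),('BR',T(693,130),S(190,163))): print(n,tri(p,q))
for n,p,z in(('BLc',(75,122),32),('BRc',(693,130),32),('FL',(62,415),37),('FR',(692,430),37),('wait near end',(688,363),46),('wait far',(545,363),46),('wait c top',(617,363),46),('waitlowedge',(617,396),46),('waitupedge',(617,334),46),
 ('mid L',(360,262),39),('mid R',(497,264),39),('left L',(167,260),39),('left R',(303,262),39),('stop top R',(155,250),60),('trough open end',(691,270),28)): print(n,atz(*T(*p),z))
print('mid top?',tri(T(428,262),S(272,290)),'wait c',tri(T(617,363),S(367,190)))
print(rot(monitor.read_state()['ee_rot']))
```

```text
ball [613.9 -51.8 101.5]
corner BL [613.8 173.2  28.4]
FL lip [478.9 180.   33.9]
BR [ 594.2 -105.    39.2]
BLc [612.6 172.8  32. ]
BRc [ 601.5 -106.9   32. ]
FL [479.5 179.5  37. ]
FR [465.7 -99.4  37. ]
wait near end [494.8 -97.3  46. ]
wait far [496.4 -34.5  46. ]
wait c top [495.6 -66.1  46. ]
waitlowedge [481.1 -65.5  46. ]
waitupedge [508.4 -66.7  46. ]
mid L [544.2  45.5  39. ]
mid R [541.8 -15.5  39. ]
left L [547.4 131.6  39. ]
left R [544.9  70.9  39. ]
stop top R [549.  135.1  60. ]
trough open end [ 538.2 -103.9   28. ]
mid top? [544.3  15.2  41.4] wait c [496.4 -66.5  44. ]
[[ 0.9  0.4 -0. ]
 [ 0.4 -0.9  0. ]
 [ 0.  -0.  -1. ]]
```

```bash
python3 -m inch '[[0,3.5,-3.4,0.3,0.14],[0,7,-6.8,0.6,0.28],[0,10.5,-10.2,1,0.42],[0,14,-13.6,1.5,0.443],[0,17.5,-17,2,0.443],[0,21,-20.4,3,0.443],[0,24.5,-23.8,4,0.443],[0,28,-27.2,5,0.443]]'
python3 - <<'E'
from h import *
s=monitor.read_state();print(s['time_s'],s['tool_pos'],rot(s['ee_rot'])[:,0])
E
```

```text
time_s: 0.9
tool_pos: [396.1, -213.0, 160.5]
ee_rot: [-0.0, 1.0, -0.02, 0.0]
wrist_force: [0.6, -0.2, 0.2]
width: -0.002
grip_force: 0.0
0.9 [ 396.08817371 -212.97009773  160.53967028] [ 9.99170868e-01 -4.07130178e-02  1.65475934e-04]
```

```bash
python3 -m inch '[[0,1.5,-4.5,1,0],[0,3,-9,2,0],[0,4.5,-13,3,0],[0,5.7,-15.1,4,0],[0,5.7,-15.1,4,0]]'
python3 - <<'E'
from h import *
d=snap('wrist','w1');print(d['tool_pos'],d['tool_from_camera'],d['fx'])
E
```

```text
time_s: 1.4
tool_pos: [458.3, -63.6, 119.2]
ee_rot: [-0.001, 1.0, -0.018, -0.002]
wrist_force: [-1.2, -1.2, -0.2]
width: -0.003
grip_force: 0.0
[np.float64(458.33212555900275), np.float64(-63.63227322605007), np.float64(119.20124030664509)] [[-0.000679159193863137, 0.9551943866221101, 0.29597841561235255, 76.90615247581218], [0.9999997157610635, 0.0005518123086900177, 0.0005137907802346924, -1.003650453659459], [0.00032744553633694555, 0.2959786804294949, -0.9551944898870774, -162.58780191626664], [0.0, 0.0, 0.0, 1.0]] 297.3186396354542
```

View pics/w1.png

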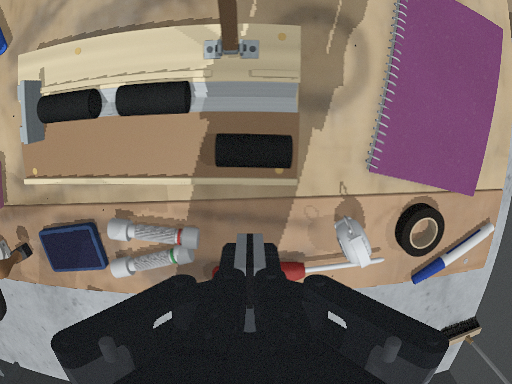

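The wrist view shows the waiting tube at u 216–292, v 134–167 (centre (254,151)), the middle tube at (116–190,98), the stop plate at (33,110), the trough edges around v 83 and 110, and the fingertips at (250,240).

Run:
```python
from h import *
np.set_printoptions(precision=1,suppress=True)
O=np.array([543.8,36.5,0]);a=-.0405;G=R.from_euler('z',a).as_matrix()
g=lambda p:G.T@(np.asarray(p)-O)
T=lambda u,v:('top0',205+u/5.7-.4,135+v/5.7-.4)
print('waitc tri',g(tri(T(617,363),('w1',254,151))),'mid',g(tri(T(428,262),('w1',153,98))))
for n,u,v,z in(('wait R',292,151,46),('wait L',216,150,46),('wait low',254,168,42),('wait hi',254,134,50),('land edge R',295,110,32),('back edge R',297,82,32),('land edge at 200',200,112,32),('back 200',200,82,32),('lip R',297,180,37),('mid R',190,98,39),('mid L',117,100,39),('left L',38,108,39),('tr end',298,97,28),('stop',44,112,46)): print(n,g(atz('w1',u,v,z)))
print('tcp',g(monitor.read_state()['tool_pos']))
```

```text
waitc tri [ -43.6 -105.6   39.6] mid [  1.6 -21.2  36.5]
wait R [ -42.3 -136.4   46. ]
wait L [-41.8 -75.3  46. ]
wait low [ -57.5 -105.9   42. ]
wait hi [ -28.5 -105.6   50. ]
land edge R [  -9.5 -140.    32. ]
back edge R [  14.3 -141.3   32. ]
land edge at 200 [-11.5 -60.6  32. ]
back 200 [ 14.  -60.9  32. ]
lip R [ -68.9 -143.    37. ]
mid R [  0.6 -53.6  39. ]
mid L [ 3.  11.7 39. ]
left L [  5.  102.5  39. ]
tr end [   1.7 -142.9   28. ]
stop [ 0.1 89.  46. ]
tcp [ -81.3 -105.   120. ]
```

```bash
python3 -m inch '[[0,0,0,3.5,0],[0,0,0,6,0],[0,0,0,7.8,0],[0,0,0,7.8,0],[0,0,0,7.8,0]]'
```

```text
time_s: 1.95
tool_pos: [458.9, -67.4, 43.7]
ee_rot: [0.0, 1.0, -0.021, 0.0]
wrist_force: [0.9, 0.6, 0.7]
width: -0.002
grip_force: 0.0
```

```bash
python3 -m inch '[[0,0.8,-0.2,0.2,0],[0,1.1,-0.2,0.2,0],[0,1.4,-0.2,0.2,0],[0,1.8,-0.2,0.2,0],[0,2.2,-0.2,0.2,0],[0,2.6,-0.2,0.2,0],[0,3,-0.2,0.2,0],[0,3.4,-0.2,0.2,0]]';python3 -m inch '[[0,0.4,0,0,0],[0,0.8,0,0,0],[0,1.2,0,0,0],[0,1.5,0,0,0],[0,1.7,0,0,0],[0,1.7,0,0,0],[0,1.7,0,0,0]]'
python3 - <<'E'
from h import *
d=snap('wrist','w2')
E
```

```text
time_s: 2.75
tool_pos: [493.3, -65.7, 41.2]
ee_rot: [-0.0, 1.0, -0.02, -0.0]
wrist_force: [0.2, -0.1, 0.3]
width: 0.001
grip_force: 0.0
time_s: 3.45
tool_pos: [510.0, -66.4, 41.2]
ee_rot: [-0.0, 1.0, -0.02, -0.0]
wrist_force: [-0.8, 0.2, -0.4]
width: -0.0
grip_force: 0.0
```

View pics/w2.png

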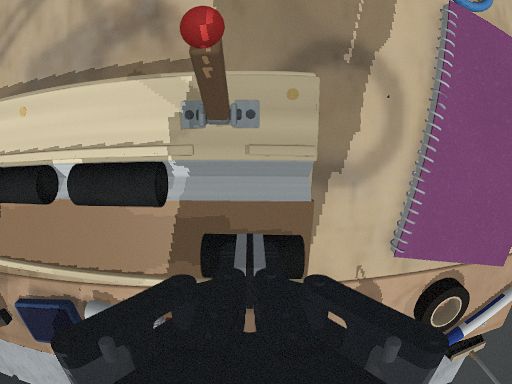

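The wrist picture shows the waiting tube still on the land at u 202–304, v 234–278, apparently level with the fingertips (250,236), and the land edge at v 202. It doesn't look pushed, so I need a side view.

Run:
```python
from h import *
snap('side','s2');snap('top','t2')
crop('s2','x',185,110,295,240,4.5);a=cv2.imread('pics/x.png')
crop('t2','x',250,130,345,220,3.2);b=cv2.imread('pics/x.png')
b=cv2.copyMakeBorder(b,0,a.shape[0]-b.shape[0],0,0,cv2.BORDER_CONSTANT)
cv2.imwrite('pics/x2.png',np.hstack([a,b]));print(a.shape,b.shape)
```

```text
(585, 495, 3) (585, 304, 3)
```

View pics/x2.png

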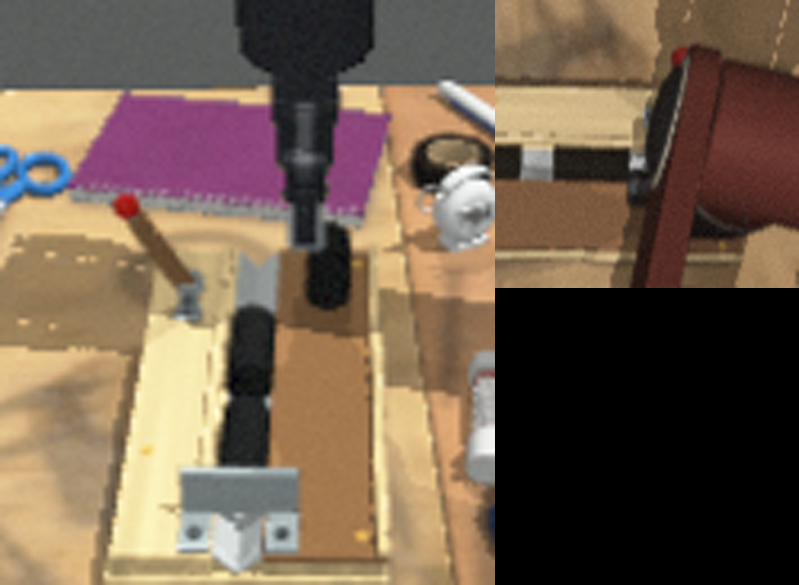

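The side crop shows the fingertip end at (307,250), above the tube (330,265), so the tip is probably higher than reported. I'll compute it.

Run:
```python
from h import *
np.set_printoptions(precision=1,suppress=True)
def aty(f,u,v,y):
    o,d=ray(f,u,v);return o+d*(y-o[1])/d[1]
S=lambda u,v:('s2',185+u/4.5-.4,110+v/4.5-.4)
print('tip',aty(*S(307,250),-66),aty(*S(307,244),-52),'tubefront end top/bottom',aty(*S(330,283),-35),aty(*S(328,308),-35))
d=json.load(open('pics/s2.json'));P=np.array(d['position']);Q=rot(d['orientation'])
for z in(41,61):
  c=Q.T@(np.array([510,-66,z])-P);u=d['cx']-d['fx']*c[0]/c[2];v=d['cy']+d['fy']*c[1]/c[2];print(z,(u-185)*4.5,(v-110)*4.5)
s=monitor.read_state();print(s['tool_pos'],s['joint_pos'],s['wrist_force'],s['width'])
```

```text
tip [510.  -66.   59.7] [510.4 -52.   72.7] tubefront end top/bottom [497.4 -35.   56. ] [498.4 -35.   38.2]
41 305.2588304461782 274.07331803419413
61 305.2483272484304 246.31935200320572
[509.8 -66.4  41.1] [-0.3 -0.   2.   0.   1.2  1.3] [-0.1  0.3 -0. ] 0.002402896121493356
```

The tip actually ends about 18.5 mm above the reported TCP (59.7 against 41.1), so it skimmed over the tube. I'll allow for that: back off, go lower to reported z≈24, and push again.

```bash
python3 -m inch '[[0,0,0,-1.5,0],[0,-2.5,0,-1.5,0],[0,-5.2,0,-1.5,0],[0,-5.2,0,0,0],[0,-5.2,0,1,0],[0,-5.2,0,1.7,0],[0,-5.2,0,1.7,0],[0,-5.2,0,1.7,0]]'; python3 -m inch '[[0,0.7,0,0,0],[0,1.1,0,0,0],[0,1.5,0,0,0],[0,1.9,0,0,0],[0,2.3,0,0,0]]'
python3 - <<'E'
from h import *
snap('wrist','w3')
E
```

```text
time_s: 4.4
tool_pos: [458.5, -64.4, 24.3]
ee_rot: [-0.0, 1.0, -0.02, -0.0]
wrist_force: [-0.6, -0.6, -1.0]
width: 0.001
grip_force: 0.0
time_s: 4.9
tool_pos: [481.5, -65.3, 24.3]
ee_rot: [0.0, 1.0, -0.02, 0.0]
wrist_force: [0.1, -0.8, -0.2]
width: 0.004
grip_force: 0.0
```

View pics/w3.png

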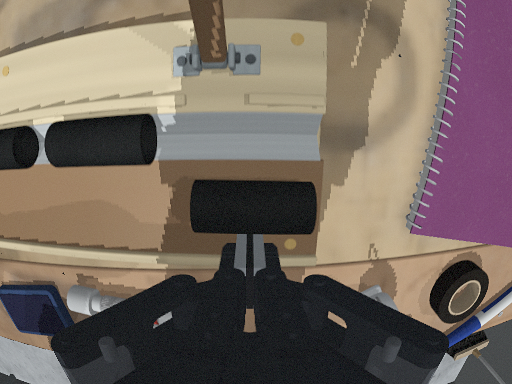

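The tube is now in front of the fingers at u 191–316, v 180–235, its centre computed at x≈−33, so it is rolling. I'll keep pushing over the edge.

```bash
python3 -m inch '[[0,0.4,0,0,0],[0,0.8,0,0,0],[0,1.2,0,0,0],[0,1.6,0,0,0],[0,2,0,0,0],[0,2.4,0,0,0],[0,2.7,0,0,0],[0,3,0,0,0]]'; python3 -m inch '[[0,0,0,0,0],[0,0,0,0,0],[0,-1,0,0,0],[0,-2.5,0,-0.5,0],[0,-2.5,0,-0.5,0]]'
python3 - <<'E'
from h import *
snap('wrist','w4')
E
```

```text
time_s: 5.75
tool_pos: [511.3, -66.5, 24.2]
ee_rot: [-0.0, 1.0, -0.02, -0.0]
wrist_force: [0.2, 0.4, -0.2]
width: -0.0
grip_force: 0.0
time_s: 6.25
tool_pos: [484.3, -65.2, 29.0]
ee_rot: [-0.0, 1.0, -0.02, -0.0]
wrist_force: [0.8, 0.2, -0.6]
width: -0.003
grip_force: 0.0
```

View pics/w4.png

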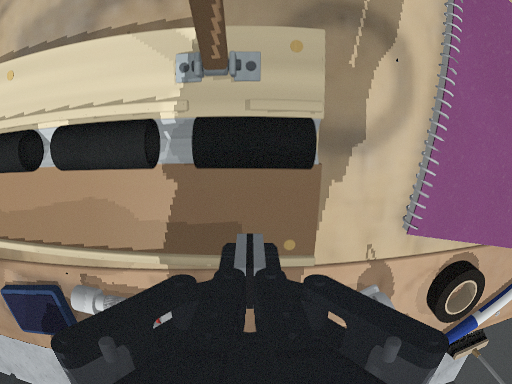

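The tube has dropped into the trough at u 193–316, v 117–168, in line with the middle tube (52–159). I'll work out its end and the trough's centre line.

Run:
```python
from h import *
np.set_printoptions(precision=1,suppress=True)
O=np.array([543.8,36.5,0]);a=-.0405;G=R.from_euler('z',a).as_matrix()
g=lambda p:G.T@(np.asarray(p)-O)
for n,u,v,z in(('R end',316,142,46),('L end',193,142,46),('top edge',254,117,44),('bot edge',254,168,35),('tr end',318,142,28)): print(n,g(atz('w4',u,v,z)))
t=g(monitor.read_state()['tool_pos']);print('tcp',t)
```

```text
R end [   3.  -136.2   46. ]
L end [  2.9 -74.9  46. ]
top edge [  14.9 -105.2   44. ]
bot edge [ -12.9 -105.4   35. ]
tr end [   0.8 -141.5   28. ]
tcp [ -54.4 -104.2   29.2]
```

```bash
python3 -m inch '[[0,0,3.5,0,0],[0,0,6.6,0,0],[0,3,6.6,0,0],[0,5.5,6.6,0.2,0],[0,5.5,6.6,0.65,0],[0,5.5,6.6,0.65,0],[0,5.5,6.6,0.65,0]]'
python3 - <<'E'
from h import *
O=np.array([543.8,36.5,0]);G=R.from_euler('z',-.0405).as_matrix()
print(G.T@(monitor.read_state()['tool_pos']-O))
E
```

```text
time_s: 7.0
tool_pos: [537.2, -133.2, 22.0]
ee_rot: [-0.0, 1.0, -0.02, -0.001]
wrist_force: [-0.6, -0.6, 0.2]
width: -0.0
grip_force: 0.0
[   0.31804022 -169.83244955   21.96008977]
```

```bash
python3 -m inch '[[0,0.05,-1.5,0,0],[0,0.05,-2.2,0,0],[0,0.05,-2.8,0,0],[0,0.05,-3.4,0,0],[0,0.05,-4,0,0],[0,0.05,-4.6,0,0],[0,0.05,-5.2,0,0],[0,0.05,-5.8,0,0]]'; python3 -m inch '[[0,0,-0.4,0,0],[0,0,-0.8,0,0],[0,0,-1.2,0,0],[0,0,-1.6,0,0],[0,0,-1.6,0,0]]'
python3 - <<'E'
from h import *
O=np.array([543.8,36.5,0]);G=R.from_euler('z',-.0405).as_matrix()
np.set_printoptions(precision=1,suppress=True)
print(G.T@(monitor.read_state()['tool_pos']-O))
d=snap('wrist','w5');im=cv2.imread('pics/w5.png').max(2)
for v in (120,130,140): print(v,''.join('#' if p<60 else '.' for p in im[v,0:400:4]))
E
```

```text
time_s: 7.8
tool_pos: [541.2, -75.3, 22.7]
ee_rot: [0.0, 1.0, -0.02, 0.0]
wrist_force: [0.1, -0.2, 0.2]
width: -0.0
grip_force: 0.3
time_s: 8.3
tool_pos: [541.8, -59.2, 22.7]
ee_rot: [-0.0, 1.0, -0.02, -0.0]
wrist_force: [0.2, -0.2, 0.1]
width: 0.0
grip_force: 0.0
[  1.9 -95.7  22.7]
120 ....................................................................................................
130 ....................................................................................................
140 ....................................................................................................
```

```bash
python3 -m inch '[[0,0,-0.2,0,0],[0,0,-0.4,0,0],[0,0,-0.6,0,0],[0,0,-0.6,0,0]]'; python3 -m inch '[[0,0,-0.15,0,0],[0,0,-0.3,0,0],[0,0,-0.3,0,0]]';  python3 -m inch '[[0,0,-0.1,0,0],[0,0,-0.2,0,0],[0,0,-0.2,0,0]]'
```

```text
time_s: 8.75
tool_pos: [542.1, -53.5, 22.7]
ee_rot: [-0.0, 1.0, -0.02, -0.0]
wrist_force: [0.2, -0.3, -0.7]
width: 0.003
grip_force: 0.1
time_s: 9.05
tool_pos: [542.5, -52.7, 23.2]
ee_rot: [0.002, 1.0, -0.02, 0.0]
wrist_force: [-0.5, -7.7, -0.4]
width: -0.002
grip_force: 3.8
time_s: 9.35
tool_pos: [542.8, -52.5, 23.5]
ee_rot: [0.004, 1.0, -0.02, 0.001]
wrist_force: [-2.1, -13.2, 0.3]
width: 0.003
grip_force: 6.4
```

The row is tight: it stopped hard at a fingertip face of about y −74 with 13 N. I'll back off and rise, and check where the press lever stands before going behind the bar.

```bash
python3 -m inch '[[0,0,0.6,0,0],[0,0,2,0,0],[0,0,2.5,-4,0],[0,0,2.5,-8.5,0],[0,0,2.5,-8.7,0]]'
python3 - <<'E'
from h import *
np.set_printoptions(precision=1,suppress=True)
print('lever pivot',tri(('top0',303,52),('side0',125,152)),'press near',tri(('top0',362,92),('side0',95,207)),atz('top0',362,96,20),atz('top0',300,88,20), 'fixture near edge',atz('top0',240,112,40))
s=monitor.read_state();O=np.array([543.8,36.5,0]);G=R.from_euler('z',-.0405).as_matrix()
print(G.T@(s['tool_pos']-O))
# row check: dark runs along the trough centre line and the bar's presence
d=snap('wrist','w6');im=cv2.imread('pics/w6.png').max(2);T=np.array(d['tool_from_camera']);Q=rot(d['ee_rot'])
def proj(p):
    c=T[:3,:3].T@(Q.T@(np.array(p)-d['tool_pos'])-T[:3,3]);q=np.array([c[0],-c[1],-c[2]]);th=np.arctan2(np.hypot(q[0],q[1]),q[2]);k=d['fx']*th/np.hypot(q[0],q[1]);return d['cx']+q[0]*k,d['cy']+q[1]*k
o=''
for y in range(-110,120,2):
    u,v=proj(O+G@np.array([1.,y,50])); o+=('%d ' % im[int(v),int(u)]) if 0<=u<512 and 0<=v<384 else 'x '
print(o)
E
```

```text
time_s: 9.85
tool_pos: [545.8, -75.4, 117.0]
ee_rot: [0.001, 1.0, -0.02, 0.006]
wrist_force: [1.5, -0.1, 0.3]
width: 0.001
grip_force: 0.0
lever pivot [839.8 -46.5 118.9] press near [ 981.9 -276.6 -249.2] [ 767.6 -212.2   20. ] [794.2 -47.9  20. ] fixture near edge [725.5 112.7  40. ]
[   6.5 -111.7  117. ]
146 145 147 146 145 145 145 144 145 147 146 148 146 147 150 148 28 21 26 29 21 16 28 29 22 31 37 30 35 31 29 32 33 29 22 32 26 31 41 31 34 34 30 35 34 29 32 26 41 39 35 33 30 37 37 42 36 38 33 33 37 40 38 29 31 33 31 37 28 33 43 37 36 38 39 38 39 30 34 39 36 37 31 36 33 39 40 36 35 39 41 39 39 31 32 27 26 36 39 27 31 35 38 40 33 35 34 73 82 75 73 144 165 165 161
```

Row contiguous (dark from y −78 to 102, about 180 mm). The press lever is far away (x 840), so I go behind the ball.

```bash
python3 -m inch '[[0,4.5,0,0,0],[0,8.5,0,0,0],[0,10.8,-1,0,0],[0,10.8,-2.7,0,0],[0,10.8,-2.7,2.5,0],[0,10.8,-2.7,5.1,0],[0,10.8,-2.7,5.1,0],[0,10.8,-2.7,5.1,0]]'
python3 - <<'E'
from h import *
s=monitor.read_state();O=np.array([543.8,36.5,0]);G=R.from_euler('z',-.0405).as_matrix()
print(G.T@(s['tool_pos']-O))
E
```

```text
time_s: 10.7
tool_pos: [648.7, -50.5, 57.4]
ee_rot: [-0.0, 1.0, -0.02, -0.002]
wrist_force: [1.4, -0.2, -0.1]
width: 0.001
grip_force: 0.0
[108.30340647 -82.71490363  57.37466482]
```

```bash
python3 -m inch '[[0,-0.8,0.1,0,0],[0,-1.5,0.1,0,0],[0,-2.2,0.1,0,0],[0,-2.9,0.1,0,0],[0,-3.6,0.1,0,0],[0,-4.3,0.1,0,0],[0,-5,0.1,0,0],[0,-5.7,0.1,0,0]]'; python3 -m inch '[[0,-0.6,0,0,0],[0,-1.2,0,0,0],[0,-1.5,0,0,0],[0,-1.5,0,0,0],[0,-1.5,0,0,0]]'; python3 -m inch '[[0,2,0,-2,0],[0,6,0,-7,0],[0,6,0,-10,0],[0,2,2.5,-10,0],[0,-2,5,-10,0],[0,-6,7,-10,0],[0,-8,9,-10,0],[0,-8,9,-10,0]]';  python3 - <<'E'
from h import *
snap('wrist','w7');snap('side','s7')
crop('s7','x',185,110,295,240,4.4);a=cv2.imread('pics/x.png')
b=cv2.imread('pics/w7.png');b=cv2.resize(b,(310,232));b=cv2.copyMakeBorder(b,0,a.shape[0]-232,0,0,cv2.BORDER_CONSTANT)
cv2.imwrite('pics/x7.png',np.hstack([a,b]));print(a.shape)
E
```

```text
time_s: 11.5
tool_pos: [592.5, -49.7, 58.6]
ee_rot: [-0.0, 1.0, -0.02, -0.0]
wrist_force: [0.2, 0.1, 0.2]
width: -0.006
grip_force: 0.2
time_s: 12.0
tool_pos: [578.4, -49.2, 58.8]
ee_rot: [0.0, 1.0, -0.02, 0.0]
wrist_force: [-0.3, -0.3, 0.0]
width: -0.001
grip_force: 0.0
time_s: 12.8
tool_pos: [492.9, -137.4, 158.7]
ee_rot: [0.0, 1.0, -0.022, -0.0]
wrist_force: [0.3, 1.0, 0.2]
width: -0.0
grip_force: 0.0
(572, 484, 3)
```

View pics/x7.png

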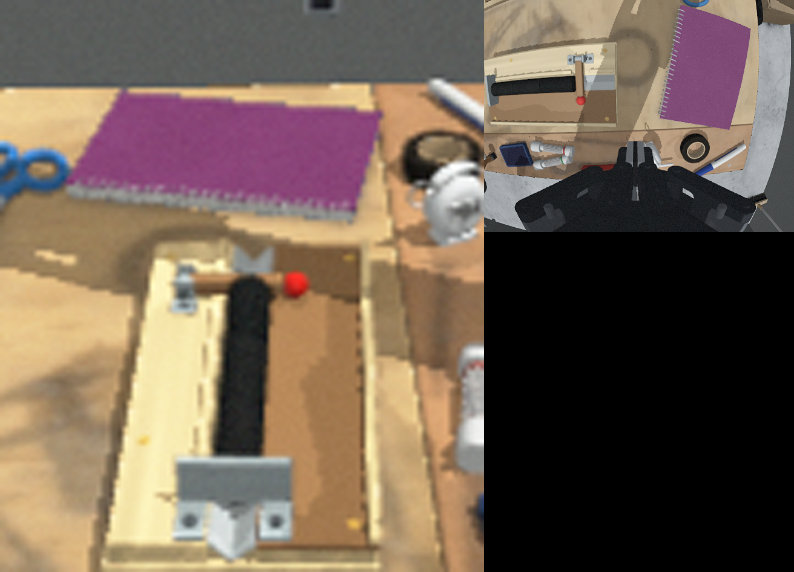

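The side crop shows the bar lying across the trough behind the last tube, with the ball at crop (295,284). The wrist inset agrees, with the ball at about (159,166), and the row looks continuous. I'll check the ball's height.

Run:
```python
from h import *
np.set_printoptions(precision=1,suppress=True)
O=np.array([545,36.5,0]);G=R.from_euler('z',-.0405).as_matrix()
def red(f):
    i=cv2.imread(f'pics/{f}.png').astype(int);m=(i[:,:,2]>120)&(i[:,:,1]<70)&(i[:,:,0]<70)
    n,l,st,c=cv2.connectedComponentsWithStats(m.astype(np.uint8));return c,st[:,4]
for f,p in(('s7',(185+295/4.4,110+284/4.4)),('w7',(159,166))):
    c,a=red(f);k=min(range(1,len(a)),key=lambda k:np.hypot(*(c[k]-p)));print(f,c[k],a[k]);globals()[f]=(f,*c[k])
print(G.T@(tri(s7,w7)-O), monitor.read_state()['tool_pos'])
```

```text
s7 [251.7 174. ] 24
w7 [160.  165.8] 137
[-27.2 -86.6  41.9] [ 495.  -136.2  159.1]
```

The ball is at (−27, −87, 42). The same small height bias appeared when the bar was raised, so it is shut. Handing in.

```bash
python3 -c "
from workcell import close_job
print(close_job())"
```

```text
the job is handed in; nothing more can be done
None
```

I handed the job in at about 13 s: all three tubes lie tight against the end stop, the drop bar measures as shut behind them, and nothing else on the bench was touched; no verdict came back.

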